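Close the label printer and hold the rewinder's tension arm for threading

ROBOT

A 6-joint arm with a two-finger parallel gripper is mounted at the origin on the work surface. World frame = base frame: x ahead of the robot, y to its left, z up, the work surface at z = 0. Lengths are in m, angles in rad, forces in N, time in s.
With the tool pointing down it reaches from about 0.35 to 0.85 m from the base axis. Payload 8.1 kg.
Tool frame: the origin (TCP) lies at the very end of the fingers, on their centre line; the grasp point (between the pads) lies 19 mm behind it; z points along the fingers, y is the line along which they close (so a half turn about z gives the same grasp; the last joint's range is limited). The gripper opens to 85 mm and grips with 20 to 120 N. Pads are 22 mm wide; open, the fingers measure 114 mm over their backs; the gripper's body (76 mm by 85 mm) begins 54 mm behind the grasp point. The pads swing forward as they close: fully open they stand 13 mm farther back than shut.
Start: joints at [1.248, 0.13, 1.488, -0, 1.523, -0.085], TCP at [0.141, 0.583, 0.231] pointing down, gripper open.
Joint ranges: [-2.96, 2.96], [-0.89, 2.26], [0.02, 2.5], [-1.34, 4.48], [0, 2.73], [-2.66, 2.66]. Speed limits (rad/s): [2.39, 2.39, 2.79, 3.14, 3.14, 3.14].

INTERFACE

Orientations are given as a unit quaternion [w, x, y, z].
In Python, from rig import env gives the robot as it stands.
- The arm moves only by the tool step_hand, called as name(argument=value, ...), one argument or row to a line, values as JSON. Schema: {"type":"object","properties":{"moves":{"type":"object","properties":{"x":{"type":"array","items":{"type":"number"},"minItems":1,"maxItems":20},"y":{"type":"array","items":{"type":"number"},"minItems":1,"maxItems":20},"z":{"type":"array","items":{"type":"number"},"minItems":1,"maxItems":20},"wx":{"type":"array","items":{"type":"number"},"minItems":1,"maxItems":20},"wy":{"type":"array","items":{"type":"number"},"minItems":1,"maxItems":20},"wz":{"type":"array","items":{"type":"number"},"minItems":1,"maxItems":20},"jaw":{"type":"array","items":{"type":"number"},"minItems":1,"maxItems":20}},"additionalProperties":false,"required":["x","y","z","wx","wy","wz","jaw"]},"clamp_n":{"type":"number"},"only":{"type":"string"},"quiet":{"type":"boolean"},"lines":{"type":"string"}},"required":["moves"],"additionalProperties":false}. moves is an object with one list for each field, all of the same length, 1 to 20, a row being the entries at one place: x, y, z (the shift in units of 25 mm), wx, wy, wz (a rotation vector in units of 0.25 rad), jaw (the finger opening in m); each row is the pose to reach, as a shift and turn from the pose commanded when the call began, along the tool's axes at that moment; what a row does not reach only later rows make up. A row lasts 1/10 s, in which the tool goes at most 0.05 m and 0.15 rad, less where a joint would pass 70% of its speed; a pose out of reach is approached as far as the arm can. The fingers move at their own pace and stop on an object; clamp_n is the grip in N (left out, the last holds). Time passes only in rows, so rows that do not move let the fingers close. The tool returns the time, the measured TCP pose, the force, the opening and the grip force at its end. only (a regular expression) keeps the lines of the reply that match it, lines (a string "A,B") keeps lines A to B, and quiet returns only ok. Input that does not fit is refused with a message, and nothing moves.
- env.read_state(): the state, without advancing time (a new reading comes with each control period).
- env.get_image(name): name is "scene" or "top"; returns a dict with "img" (400x640x3 uint8, red, green, blue), "vfov" (degrees; the focal length in pixels is half the picture's height over the tangent of half this angle, whatever the lens; pixels are square), "cx", "cy" (the principal point, pixels), "pose" (4x4, takes a point from camera to world coordinates). Camera axes: x right, y up, looking along -z (the intrinsics and any distortion apply to the point x, -y, -z); pixel columns grow to the right and rows downward; lengths in m; the calibration is good to about 2 mm. A picture is of the moment at which its call begins. There is no depth.
- env.close_job(): hands the job in; it is judged then, once.
The state is a dict: "t": time; "joint_positions": joint angles; "joint_velocities": joint speeds; "joint_efforts": joint torques, N m; "position": TCP position; "ee_rot": TCP orientation; "contact_force": force on the tool from outside, world axes, zero at the start; "torque": the same for the moment, N m; "finger_gap": finger opening in m; "grip_force": force on a finger pad.
Only numpy, scipy, OpenCV 4.12 (cv2) and the standard library are available. Lean on these libraries where they do the work, as an engineer would, in place of code of your own. Each camera call takes 0.05 s, during which the arm holds its last target. There are 200 camera calls.

TASK

The label printer on the counter has its new roll in: lower its lid until it is fully closed, without slamming it. Then push the rewinder's sprung tension arm back, away from the printer, past its ratchet click and keep holding it there so that I can thread the labels; finish while you are still holding it, because it springs back when let go. Leave the other things on the counter where they are.

Things in the scene. Friction and masses are not known exactly. Their poses are not given: they have to be found in the camera images.
- printer: desktop label printer, grey, fixed, 180 wide (its x) x 230 deep (its y) x 160 mm high when closed; origin at the centre of its underside; its front, where labels come out, faces its -y, z up. The lower half is 95 mm high and open on top with a white label roll in it. The lid is a hollow clamshell, 180 wide, 230 long and 65 mm high
- printer_lid (a joint): angle of the printer's lid in rad: 0 fully closed, grows as the front of the lid rises, 1.5 wide open; starts open between 0.8 and 1.3. Stiff friction hinge: the lid stays at any angle where it is left; moving it takes 1 to 6 N at its front
- lid_hinge (a point): middle of the lid's hinge line, which runs along the printer's x axis, 95 mm above the counter and 105 mm behind the printer's origin (its +y). The point turns with the lid: when closed its axes are those of the printer
- lid_push (a point): point on the lid's flat outer top, mid-width, 185 mm from the hinge towards the lid's front and 65 mm above the hinge (both measured with the lid closed; that is 35 mm behind the lid's front edge). Its z axis points out of the lid's top. Pressing here shuts the lid
- rewinder: label rewinder beside the printer, fixed: steel base plate (x from -100 to 145, y from -95 to 95 mm), grey housing 170 wide (y), 100 deep (x from 45 to 145) and 195 mm high. Origin on the counter under the middle of the plate's width. Its -x side carries the spindle and the tension arm; its +y side faces the printer
- tension_angle (a joint): angle of the sprung tension arm, rad: 0 at rest, sloping up towards the printer 0.44 above level; grows as it is pushed back, away from the printer, the roller rising on its arc; stop at 0.82. The spring takes 4 to 10 N at the roller. Its rounded ratchet tooth lifts the pawl until 0.39, which then drops: past the click from 0.65. It does not lock: let go, the arm springs back
- tension_pivot (a point): pivot of the tension arm, 50 mm to the +y side of the rewinder's origin and 60 mm above the counter, at x = 0 of the rewinder; the pivot axis runs along the rewinder's x axis
- tension_roller (a point): middle of the roller at the end of the tension arm: an aluminium roller 22 mm in diameter and 112 mm long that spins freely, its axis along the rewinder's x axis, 130 mm from the pivot axis; its middle is at x = -40 mm of the rewinder, so it is free from x = -96 to 16 mm. The roller is pushed from its printer side
- tension_arm: the steel tension arm with its roller; origin at the pivot, it turns with the joint tension_angle. Anywhere from past the click up to the stop is a good place to hold it: there it stands 62 to 72 degrees above level
- spare_roll: spare white label roll standing on end, 100 mm in diameter, 102 mm high; origin at the centre of its underside; leave alone
- coin_tube: white coin tube with a clear cap, 41 mm in diameter, 82 mm high, standing; origin at the centre of its underside; leave alone
- coin_scale: flat black pocket scale with a steel pan, 78 x 130 x 20 mm; origin at the centre of its underside; leave alone
- flip_box: low cardboard box, 152 x 57 x 52 mm; origin at the centre of its underside; leave alone
- spindle (a point): middle of the rewinder's spindle, axis along the rewinder's x: an empty core 38 mm in diameter with a flange of 140 mm behind it; at x = -49, y = -35, z = 115 mm of the rewinder; the spindle reaches x = -112 mm
- pawl (a joint): angle of the small sprung pawl that rides on the tension arm's hub, rad: 0 down, 0.16 on top of the ratchet tooth (tension arm at 0.39), back to 0 after the click (tension arm at 0.65 to 0.68). Not to be handled

How it is judged:
By the outcome, as a careful person would: the job done as asked, in the order asked, and still so for the second after the job is handed in, while the arm keeps its last pose, push and grip.
It also fails if it takes over 48 s, if anything falls off the work surface, if the arm or the gripper's body presses on something with over 40 N, if the wrist force passes 120 N, or if a joint passes its speed limit or range.

## Working session

There is one attempt and no reset: what is moved stays moved. The work goes in short steps, Python scripts to look and compute and a tool call to move; the robot and the scene stay as the last step left them, time stands still between calls to the robot, and variables do not carry over. Pictures are saved under pics/ and viewed, at most 10 in all, crops included, and the job is handed in when it is done.

```bash
ls; mkdir -p pics; python3 - <<'E'
from rig import env
import cv2,numpy as np
for n in("scene","top"):
    d=env.get_image(n); cv2.imwrite(f"pics/{n}0.png",d["img"][:,:,::-1])
    print(n,{k:(v if k!="pose" else np.round(v,4).tolist()) for k,v in d.items() if k!="img"})
s=env.read_state();print(s)
E
```

```text
pics
rig.py
scene {'vfov': 46.47411105678688, 'cx': 328.91442585402075, 'cy': 208.5419151803801, 'pose': [[-0.9997, 0.0165, -0.0169, 0.5356], [-0.0236, -0.687, 0.7263, 0.7827], [0.0003, 0.7265, 0.6872, 0.8759], [0.0, 0.0, 0.0, 1.0]]}
top {'vfov': 55.80662212467494, 'cx': 318.01728655361785, 'cy': 206.87637653571525, 'pose': [[-0.0106, 0.9912, -0.1323, 0.4645], [-0.9998, -0.0125, -0.0131, -0.0244], [-0.0146, 0.1321, 0.9911, 0.9973], [0.0, 0.0, 0.0, 1.0]]}
{'t': 0.1, 'joint_positions': array([ 1.24761183e+00,  1.31106124e-01,  1.48916399e+00, -2.66806190e-05,
        1.52298052e+00, -8.54045748e-02]), 'joint_velocities': array([ 0.00157092, -0.00086813, -0.00107841,  0.00096612,  0.00163958,
        0.00098008]), 'joint_efforts': array([ 5.54377493e-04, -5.70958436e+01, -5.01932037e+01, -2.23597267e-04,
        8.38158187e-03,  6.02517093e-05]), 'position': array([0.14116286, 0.5826577 , 0.2303406 ]), 'ee_rot': array([-1.55134863e-04,  1.18609391e-01,  9.92940645e-01, -8.14452784e-04]), 'contact_force': array([ 0.07434291, -0.28618733,  0.26578833]), 'torque': array([ 0.01685983, -0.01383542,  0.01205223]), 'grip_force': 0.0, 'finger_gap': 0.08516409963738701}
```
View pics/scene0.png

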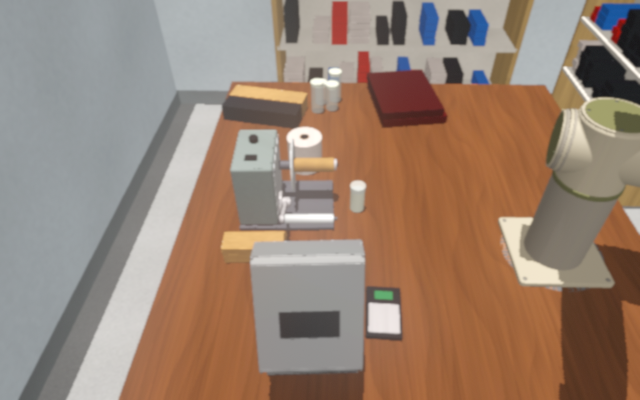

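View pics/top0.png

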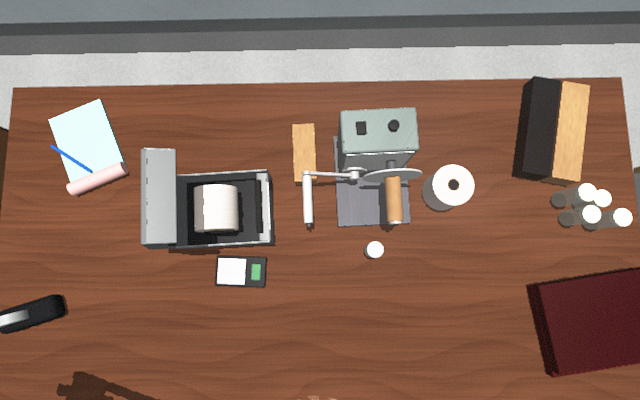

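The scene view shows the lid's grey outer face at about (255–363, 242–372). The top view shows the printer body rim up to x≈272, the rewinder housing top at about (340–418, 108–154), and the roller at (307, 175–225). I'll enlarge both to pick corners.

```bash
python3 - <<'E'
import cv2
a=cv2.imread("pics/top0.png")[95:295,130:390];b=cv2.imread("pics/scene0.png")[120:380,220:410]
cv2.imwrite("pics/t1.png",cv2.resize(a,None,fx=3,fy=3,interpolation=2));cv2.imwrite("pics/s1.png",cv2.resize(b,None,fx=2.3,fy=2.3,interpolation=2))
E
```

View pics/t1.png

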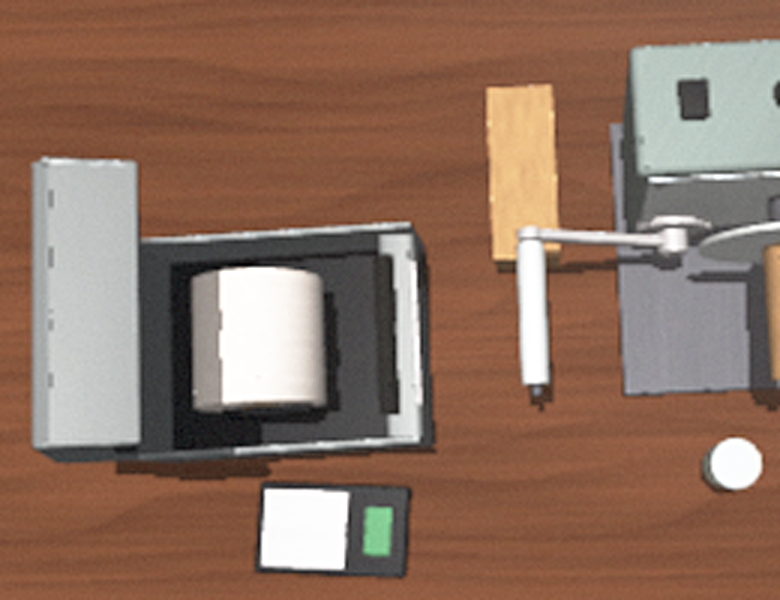

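View pics/s1.png

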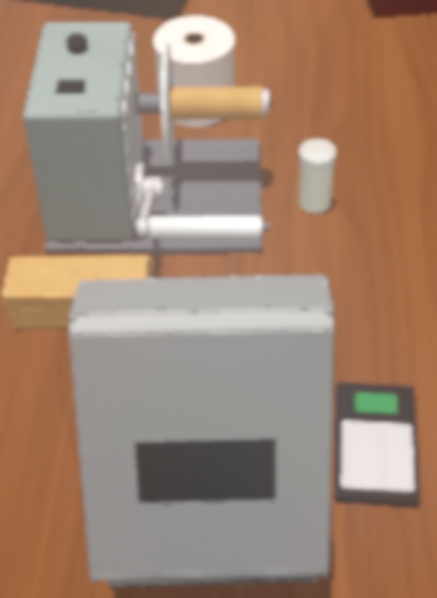

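The crops give these corner positions. In the top crop, the lid's front face has corners (33,160), (135,160), (140,445) and (33,450), the body front rim runs (410,225)–(420,443), and the roller runs (531,237)–(536,383). In the scene crop, the lid's front-top edge is (73,325)–(333,322), its rim edge is (80,281)–(328,277), and the roller is (150,226)–(263,226).

```bash
cat > h.py <<'E'
import numpy as np, pickle
from scipy.spatial.transform import Rotation as R
C=dict(scene=(46.47411105678688,328.914,208.542,[[-0.9997,0.0165,-0.0169,0.5356],[-0.0236,-0.687,0.7263,0.7827],[0.0003,0.7265,0.6872,0.8759]]),
 top=(55.80662212467494,318.017,206.877,[[-0.0106,0.9912,-0.1323,0.4645],[-0.9998,-0.0125,-0.0131,-0.0244],[-0.0146,0.1321,0.9911,0.9973]]))
def ray(n,u,v):
    f,cx,cy,P=C[n];P=np.array(P);f=200/np.tan(np.radians(f/2))
    d=P[:,:3]@np.array([(u-cx)/f,-(v-cy)/f,-1]);return P[:,3],d/np.linalg.norm(d)
def plane(n,u,v,z):
    o,d=ray(n,u,v);return o+d*(z-o[2])/d[2]
def tri(a,b):
    o1,d1=ray("top",*a);o2,d2=ray("scene",*b)
    s=np.linalg.lstsq(np.c_[d1,-d2],o2-o1,rcond=None)[0];p,q=o1+s[0]*d1,o2+s[1]*d2
    return (p+q)/2,np.linalg.norm(p-q)
T=lambda u,v:(130+u/3,95+v/3)
S=lambda u,v:(220+u/2.3,120+v/2.3)
E
python3 - <<'E'
from h import *
np.set_printoptions(precision=4,suppress=True)
for n,a,b in [("lidFT+",(33,160),(73,325)),("lidFT-",(33,450),(333,322)),("rim+",(135,160),(80,281)),("rim-",(140,445),(328,277)),("rol+",(531,237),(150,226)),("rol-",(536,383),(263,226)),
 ("house a",(632,47),(47,24)),("house c",(638,178),(115,116)) ]:
    print(n,*tri(T(*a),S(*b)))
for u,v in [(410,225),(420,443)]: print("body",plane("top",*T(u,v),.095))
for u,v in [(92,580),(328,572)]: print("rear scene line@ .16",plane("scene",*S(u,v),.16),plane("scene",*S(u,v),.095))
for u,v in [(632,47),(638,172)]: print("house",plane("top",*T(u,v),.195))
for u,v in [(340,112),(416,108),(418,150)]: print("houseT",plane("top",u,v,.195))
for u,v in [(28,116),(125,118),(44,24),(130,24)]: print("houseS",plane("scene",*S(u,v),.195))
for u,v in [(626,395),(612,125)]: print("plateT",plane("top",*T(u,v),.008))
for u,v in [(262,250),(262,140),(46,250)]: print("plateS",plane("scene",*S(u,v),.008))
E
```

```text
lidFT+ [0.6683 0.3141 0.317 ] 0.0029357143170986254
lidFT- [0.4902 0.3059 0.3149] 0.0003927338832827669
rim+ [0.6731 0.2575 0.299 ] 0.0022875781475115062
rim- [0.4921 0.248  0.2974] 0.0017528723271494067
rol+ [0.6584 0.0129 0.115 ] 0.006508907654501171
rol- [0.5431 0.0098 0.1141] 0.004387932510228956
house a [ 0.7445 -0.0606  0.3053] 0.004826826957889237
house c [ 0.6911 -0.0693  0.1889] 0.005506431636579411
body [0.6776 0.1122 0.095 ]
body [0.5003 0.103  0.095 ]
rear scene line@ .16 [0.6564 0.417  0.16  ] [0.6673 0.3838 0.095 ]
rear scene line@ .16 [0.4889 0.4069 0.16  ] [0.4847 0.3728 0.095 ]
house [ 0.7861 -0.0663  0.195 ]
house [ 0.6911 -0.0689  0.195 ]
houseT [ 0.7831 -0.0648  0.195 ]
houseT [ 0.7895 -0.2329  0.195 ]
houseT [ 0.6939 -0.2329  0.195 ]
houseS [ 0.7806 -0.0606  0.195 ]
houseS [ 0.6821 -0.0598  0.195 ]
houseS [ 0.7913 -0.2252  0.195 ]
houseS [ 0.6947 -0.2275  0.195 ]
plateT [ 0.5435 -0.0649  0.008 ]
plateT [ 0.7878 -0.0567  0.008 ]
plateS [ 0.5422 -0.0589  0.008 ]
plateS [ 0.5452 -0.2514  0.008 ]
plateS [ 0.7856 -0.0531  0.008 ]
```

```bash
cat >> h.py <<'E'
def ori(tilt,yaw=.04):
    return R.from_euler('z',yaw)*R.from_euler('x',-tilt)*R.from_matrix(np.diag([-1.,1,-1]))
def rel(p,o,s):
    "row from commanded/measured state s to pose p,o"
    q=s["ee_rot"];r=R.from_quat([q[1],q[2],q[3],q[0]])
    return np.round(np.r_[r.inv().apply(np.array(p)-s["position"]),(r.inv()*o).as_rotvec()],4)
H=np.array([.578,.327,.095]);fw=np.array([.05,-.9987,0])
def lid(th,off=0):
    "lid_push at angle th, off m outwards"
    a=.185*np.cos(th)-(.065+off)*np.sin(th);b=.185*np.sin(th)+(.065+off)*np.cos(th)
    return H+a*fw+[0,0,b]
E
python3 - <<'E'
from h import *;from rig import env
s=env.read_state();print(lid(1.21),lid(1.21,.06),lid(0))
print(rel(lid(1.21,.06),ori(.6),s))
print(rel([.4,.48,.36],ori(.6),s))
E
```

```text
[0.57822468 0.32251229 0.29103522] [0.57541783 0.37857627 0.31221639] [0.58725   0.1422405 0.16     ]
[-0.4701 -0.0962 -0.0818  0.5945 -0.0837 -0.2692]
[-0.2757 -0.039  -0.1296  0.5945 -0.0837 -0.2692]
```

The rows are not in the units I measure in: shifts go in units of 25 mm and turns go in units of 0.25 rad. I convert before sending: -0.05 m is -2, -0.47 m is -18.8, -0.05 rad is -0.2.

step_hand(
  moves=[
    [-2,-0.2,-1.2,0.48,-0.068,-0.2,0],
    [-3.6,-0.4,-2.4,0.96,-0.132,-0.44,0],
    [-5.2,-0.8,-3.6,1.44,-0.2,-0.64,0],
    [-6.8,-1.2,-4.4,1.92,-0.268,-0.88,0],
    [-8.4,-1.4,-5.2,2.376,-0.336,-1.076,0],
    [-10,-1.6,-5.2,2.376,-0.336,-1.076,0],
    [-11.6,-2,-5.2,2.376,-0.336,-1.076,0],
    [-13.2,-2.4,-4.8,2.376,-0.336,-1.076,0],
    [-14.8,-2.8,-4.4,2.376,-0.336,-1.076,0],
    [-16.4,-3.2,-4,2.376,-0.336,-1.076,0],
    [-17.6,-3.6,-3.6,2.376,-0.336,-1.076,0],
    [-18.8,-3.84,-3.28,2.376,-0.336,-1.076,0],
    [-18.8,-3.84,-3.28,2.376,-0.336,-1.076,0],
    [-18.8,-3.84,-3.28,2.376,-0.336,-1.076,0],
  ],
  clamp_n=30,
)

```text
refused: moves: the value is not of type 'object' (schema: type "object"). Nothing was moved.
```

The error is about the shape of the input: an object with one list for each field. Fixing that and sending the same move.

step_hand(
  moves={"x": [-2,-3.6,-5.2,-6.8,-8.4,-10,-11.6,-13.2,-14.8,-16.4,-17.6,-18.8,-18.8,-18.8],"y": [-0.2,-0.4,-0.8,-1.2,-1.4,-1.6,-2,-2.4,-2.8,-3.2,-3.6,-3.84,-3.84,-3.84],"z": [-1.2,-2.4,-3.6,-4.4,-5.2,-5.2,-5.2,-4.8,-4.4,-4,-3.6,-3.28,-3.28,-3.28],"wx": [0.48,0.96,1.44,1.92,2.376,2.376,2.376,2.376,2.376,2.376,2.376,2.376,2.376,2.376],"wy": [-0.068,-0.132,-0.2,-0.268,-0.336,-0.336,-0.336,-0.336,-0.336,-0.336,-0.336,-0.336,-0.336,-0.336],"wz": [-0.2,-0.44,-0.64,-0.88,-1.076,-1.076,-1.076,-1.076,-1.076,-1.076,-1.076,-1.076,-1.076,-1.076],"jaw": [0,0,0,0,0,0,0,0,0,0,0,0,0,0]},
  clamp_n=30,
)

```text
t: 1.5
position: [0.5756, 0.3784, 0.312]
ee_rot: [0.005, -0.018, 0.955, -0.295]
contact_force: [-0.9, 0.7, -0.1]
finger_gap: -0.0002
grip_force: 0.0
```

```bash
python3 - <<'E'
from h import *;from rig import env
import cv2
s=env.read_state();print(s["joint_positions"])
for t in(1.21,1.1,1,.8,.6,.4,.2,0): print(t,rel(lid(t),ori(.6),s))
d=env.get_image("scene");e=env.get_image("top");cv2.imwrite("pics/a.png",np.vstack([d["img"][100:390,150:550],e["img"][95:290,80:480]])[:,:,::-1])
E
```

```text
[ 0.73643146  0.77037527  0.63512306 -0.51937836  2.08741049 -1.05290283]
1.21 [-0.0005 -0.0344  0.0489  0.0009 -0.0016 -0.0009]
1.1 [-0.0008 -0.0512  0.0624  0.0009 -0.0016 -0.0009]
1 [-0.001  -0.0651  0.0762  0.0009 -0.0016 -0.0009]
0.8 [-0.0014 -0.0884  0.1076  0.0009 -0.0016 -0.0009]
0.6 [-0.0018 -0.1051  0.1431  0.0009 -0.0016 -0.0009]
0.4 [-0.0022 -0.1143  0.1811  0.0009 -0.0016 -0.0009]
0.2 [-0.0025 -0.1158  0.2202  0.0009 -0.0016 -0.0009]
0 [-0.0027 -0.1095  0.2589  0.0009 -0.0016 -0.0009]
```

View pics/a.png

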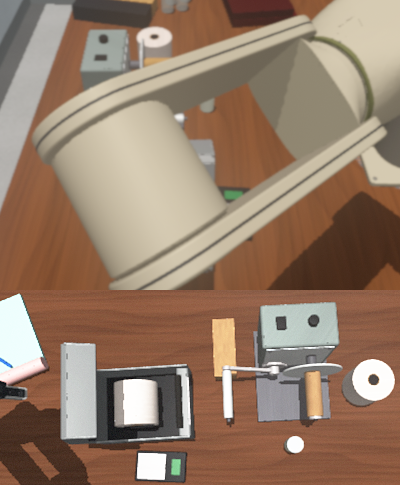

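The top view shows the lid untouched and the arm clear of the counter items, with the gripper out of frame behind the lid. I'll start the slow push.

Converted, 0.108 m is 4.32, -0.088 m is -3.52.

step_hand(
  moves={"x": [0,0,0,0,0,0,0,0,0,0,-0.04,-0.04,-0.04,-0.04,-0.04,-0.04,-0.04,-0.04,-0.04,-0.04],"y": [-0.4,-0.72,-0.88,-1.04,-1.2,-1.36,-1.56,-1.72,-1.88,-2.04,-2.2,-2.4,-2.56,-2.72,-2.88,-3.04,-3.2,-3.32,-3.44,-3.52],"z": [0.6,1.12,1.36,1.56,1.76,1.92,2.08,2.24,2.36,2.52,2.68,2.84,3,3.2,3.4,3.6,3.8,4,4.16,4.32],"wx": [0,0,0,0,0,0,0,0,0,0,0,0,0,0,0,0,0,0,0,0],"wy": [0,0,0,0,0,0,0,0,0,0,0,0,0,0,0,0,0,0,0,0],"wz": [0,0,0,0,0,0,0,0,0,0,0,0,0,0,0,0,0,0,0,0],"jaw": [0,0,0,0,0,0,0,0,0,0,0,0,0,0,0,0,0,0,0,0]},
)

```text
t: 3.6
position: [0.5819, 0.2452, 0.2736]
ee_rot: [0.006, -0.019, 0.955, -0.295]
contact_force: [0.5, 0.5, 1.9]
finger_gap: 0.0001
grip_force: 1.1
```

```bash
python3 - <<'E'
from h import *;from rig import env
import cv2
s=env.read_state();print(s["contact_force"])
for t in(.8,.7,.6,.5,.4,.3,.2,.1,0): print(t,rel(lid(t),ori(.6),s)[:3])
e=env.get_image("top");cv2.imwrite("pics/b.png",e["img"][95:290,80:480,::-1])
E
```

```text
[0.53815509 0.49412538 1.88328621]
0.8 [-0.0002  0.      0.0007]
0.7 [-0.0004 -0.0092  0.018 ]
0.6 [-0.0005 -0.0166  0.0361]
0.5 [-0.0007 -0.0222  0.0549]
0.4 [-0.0008 -0.0259  0.0742]
0.3 [-0.0009 -0.0277  0.0937]
0.2 [-0.001  -0.0275  0.1133]
0.1 [-0.0011 -0.0253  0.1328]
0 [-0.0011 -0.0212  0.1519]
```

View pics/b.png

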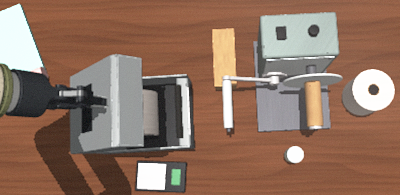

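The lid has come down to about 0.75 rad, and the fingertips press its top near mid-width. I'll keep going.

Converted, 0.1 m is 4, 0.095 m is 3.8.

step_hand(
  moves={"x": [0,0,0,0,0,0,0,0,0,0,-0.04,-0.04,-0.04,-0.04,-0.04,-0.04,-0.04,-0.04,-0.04,-0.04],"y": [-0.12,-0.24,-0.32,-0.4,-0.48,-0.56,-0.64,-0.72,-0.76,-0.84,-0.88,-0.92,-0.96,-1,-1.04,-1.08,-1.08,-1.12,-1.12,-1.12],"z": [0.2,0.4,0.6,0.8,1,1.2,1.4,1.6,1.8,2,2.2,2.4,2.6,2.8,3,3.2,3.4,3.6,3.8,4],"wx": [0,0,0,0,0,0,0,0,0,0,0,0,0,0,0,0,0,0,0,0],"wy": [0,0,0,0,0,0,0,0,0,0,0,0,0,0,0,0,0,0,0,0],"wz": [0,0,0,0,0,0,0,0,0,0,0,0,0,0,0,0,0,0,0,0],"jaw": [0,0,0,0,0,0,0,0,0,0,0,0,0,0,0,0,0,0,0,0]},
)

```text
t: 5.65
position: [0.5862, 0.166, 0.2065]
ee_rot: [0.006, -0.019, 0.955, -0.295]
contact_force: [0.1, -0.4, 1.0]
finger_gap: 0.0001
grip_force: 0.7
```

```bash
python3 - <<'E'
from h import *;from rig import env
s=env.read_state();print(s["contact_force"])
for t in(.3,.2,.1,0,-.03): print(t,rel(lid(t),ori(.6),s)[:3])
E
```

```text
[ 0.05583677 -0.37377755  0.96023132]
0.3 [ 0.0002  0.0001 -0.0064]
0.2 [0.0001 0.0003 0.0132]
0.1 [-0.      0.0024  0.0327]
0 [-0.0001  0.0065  0.0518]
-0.03 [-0.0001  0.0081  0.0575]
```

step_hand(
  moves={"x": [0,0,0,0,0,0,0,0,0,0,0,0,0],"y": [0,0,0,0.04,0.04,0.04,0.04,0.08,0.08,0.08,0.08,0.08,0.12],"z": [0.16,0.32,0.48,0.6,0.72,0.84,0.96,1.04,1.12,1.2,1.28,1.36,1.44],"wx": [0,0,0,0,0,0,0,0,0,0,0,0,0],"wy": [0,0,0,0,0,0,0,0,0,0,0,0,0],"wz": [0,0,0,0,0,0,0,0,0,0,0,0,0],"jaw": [0,0,0,0,0,0,0,0,0,0,0,0,0]},
)

```text
t: 6.95
position: [0.5868, 0.1484, 0.1753]
ee_rot: [0.006, -0.019, 0.955, -0.295]
contact_force: [0.1, -1.7, 1.2]
finger_gap: -0.0002
grip_force: 0.8
```

step_hand(
  moves={"x": [0,0,0,0,0,0,0],"y": [0,0.04,0.04,0.04,0.04,0.04,0.04],"z": [0.08,0.16,0.24,0.28,0.32,0.36,0.36],"wx": [0,0,0,0,0,0,0],"wy": [0,0,0,0,0,0,0],"wz": [0,0,0,0,0,0,0],"jaw": [0,0,0,0,0,0,0]},
)

```text
t: 7.65
position: [0.5869, 0.1443, 0.1671]
ee_rot: [0.006, -0.019, 0.955, -0.295]
contact_force: [0.0, 0.5, 0.4]
finger_gap: -0.0002
grip_force: 0.1
```

step_hand(
  moves={"x": [0,0,0,0,0,0,0],"y": [0.04,0.04,0.08,0.08,0.08,0.12,0.12],"z": [0.04,0.08,0.12,0.16,0.2,0.24,0.24],"wx": [0,0,0,0,0,0,0],"wy": [0,0,0,0,0,0,0],"wz": [0,0,0,0,0,0,0],"jaw": [0,0,0,0,0,0,0]},
)

```text
t: 8.35
position: [0.5873, 0.144, 0.163]
ee_rot: [0.007, -0.018, 0.955, -0.294]
contact_force: [-5.8, 2.3, 13.7]
finger_gap: 0.0001
grip_force: 6.7
```

Converted, 0.001 m is 0.04.

step_hand(
  moves={"x": [0,0],"y": [0.04,0.04],"z": [0.04,0.04],"wx": [0,0],"wy": [0,0],"wz": [0,0],"jaw": [0,0]},
)

```text
t: 8.55
position: [0.5874, 0.1441, 0.1627]
ee_rot: [0.007, -0.018, 0.955, -0.295]
contact_force: [-8.7, 0.7, 19.3]
finger_gap: 0.0002
grip_force: 9.7
```

step_hand(
  moves={"x": [0,0,0,0,0],"y": [-0.08,-0.6,-1.4,-2.2,-2.2],"z": [-0.12,-0.8,-2,-3.2,-3.2],"wx": [0,0,0,0,0],"wy": [0,0,0,0,0],"wz": [0,0,0,0,0],"jaw": [0,0,0,0,0]},
)

```text
t: 9.05
position: [0.5894, 0.1442, 0.2642]
ee_rot: [0.011, -0.017, 0.956, -0.293]
contact_force: [0.1, -0.7, -0.3]
finger_gap: 0.0002
grip_force: 0.0
```

```bash
python3 - <<'E'
from h import *;from rig import env
import cv2
s=env.read_state();o=ori(.2,.03)
for p in([.595,.038,.21],[.595,.038,.085]): print(rel(p,o,s),s["joint_positions"])
d=env.get_image("scene");e=env.get_image("top");cv2.imwrite("pics/c.png",np.vstack([d["img"][100:390,150:550],e["img"][95:290,80:480]])[:,:,::-1])
E
```

```text
[-0.0008 -0.0577  0.1045 -0.3944  0.0142  0.0047] [ 0.46629377  0.34498857  1.29379904 -0.54804196  1.73807204 -1.16888519]
[ 0.0006  0.0123  0.208  -0.3944  0.0142  0.0047] [ 0.46629377  0.34498857  1.29379904 -0.54804196  1.73807204 -1.16888519]
```

View pics/c.png

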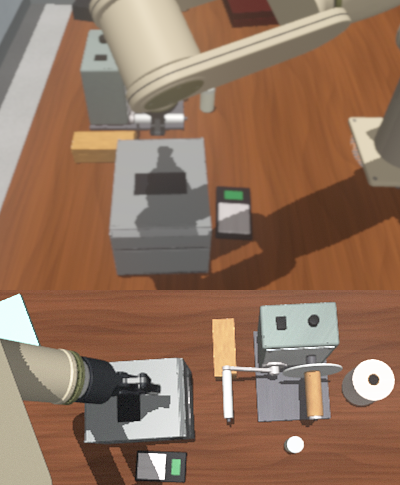

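The lid now lies flush on the body, with the wrist force at 19 N against the stop and nothing else moved. The roller lies in front of the printer at about (228, 392) in the crop.

Converted, 0.104 m is 4.16, 0.085 m is 3.4, -0.3 rad is -1.2.

step_hand(
  moves={"x": [0,0,0,0,0,0],"y": [-0.8,-1.4,-1.8,-2.2,-2.32,-2.32],"z": [0.4,1.4,2.4,3.4,4.16,4.16],"wx": [-0.4,-0.8,-1.2,-1.576,-1.576,-1.576],"wy": [0.012,0.028,0.04,0.056,0.056,0.056],"wz": [0.004,0.008,0.012,0.02,0.02,0.02],"jaw": [0,0,0,0,0,0]},
)

```text
t: 9.75
position: [0.5892, 0.0343, 0.1996]
ee_rot: [-0.006, -0.014, 0.995, -0.103]
contact_force: [-0.4, -0.9, -0.3]
finger_gap: -0.0002
grip_force: 0.0
```

```bash
python3 - <<'E'
from h import *;from rig import env
import cv2
s=env.read_state();o=ori(.2,.03)
for p in([.595,.038,.12],[.595,.038,.085],): print(rel(p,o,s))
e=env.get_image("top");cv2.imwrite("pics/d.png",cv2.resize(e["img"][95:290,180:480,::-1],None,fx=2,fy=2))
E
```

```text
[-0.0071  0.0197  0.077  -0.0059 -0.016  -0.0006]
[-0.0077  0.0269  0.1113 -0.0059 -0.016  -0.0006]
```

View pics/d.png

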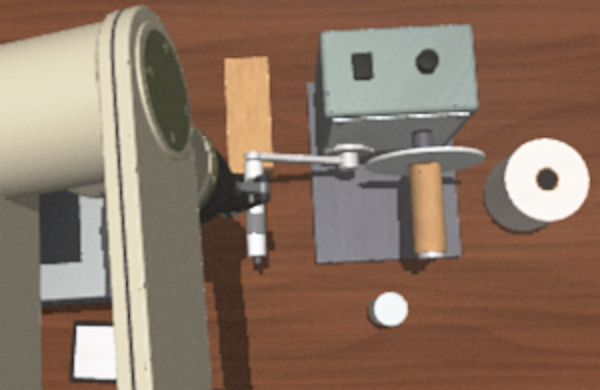

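The gripper is above the roller on its printer side, around (250,185) in the crop, and clear of the printer. I'll lower it there and feel for contact.

Converted, 0.02 m is 0.8, 0.112 m is 4.48.

step_hand(
  moves={"x": [-0.16,-0.2,-0.2,-0.2,-0.2,-0.2],"y": [0.6,0.8,0.96,1.12,1.12,1.12],"z": [0.8,2,3.2,4,4.48,4.48],"wx": [0,0,0,0,0,0],"wy": [0,0,0,0,0,0],"wz": [0,0,0,0,0,0],"jaw": [0,0,0,0,0,0]},
)

```text
t: 10.4
position: [0.5955, 0.0425, 0.0878]
ee_rot: [-0.003, -0.016, 0.995, -0.103]
contact_force: [-0.0, -2.4, 1.4]
finger_gap: 0.0002
grip_force: 0.0
```

step_hand(
  moves={"x": [0,0,0],"y": [-0.16,-0.28,-0.4],"z": [0,0,0],"wx": [0,0,0],"wy": [0,0,0],"wz": [0,0,0],"jaw": [0,0,0]},
)

```text
t: 10.7
position: [0.5954, 0.0328, 0.0899]
ee_rot: [-0.003, -0.016, 0.995, -0.102]
contact_force: [-0.4, 6.2, -0.6]
finger_gap: 0.0002
grip_force: 3.0
```

```bash
python3 - <<'E'
from h import *;from rig import env
s=env.read_state();o=ori(.2,.03)
Rc=lambda a:np.array([.595,-.1062+.13*np.cos(a),.06+.13*np.sin(a)])
for t in(0,.1,.2,.3,.4,.5,.6,.7,.75): print(t,rel(Rc(.44+t)+[0,.0205,-.030],o,s))
E
```

```text
0 [ 0.0003  0.      0.0046 -0.0036 -0.0093  0.0029]
0.1 [ 0.0006 -0.0083 -0.0054 -0.0036 -0.0093  0.0029]
0.2 [ 0.001  -0.0175 -0.0145 -0.0036 -0.0093  0.0029]
0.3 [ 0.0013 -0.0276 -0.0226 -0.0036 -0.0093  0.0029]
0.4 [ 0.0017 -0.0385 -0.0297 -0.0036 -0.0093  0.0029]
0.5 [ 0.0021 -0.0501 -0.0357 -0.0036 -0.0093  0.0029]
0.6 [ 0.0025 -0.0621 -0.0405 -0.0036 -0.0093  0.0029]
0.7 [ 0.0029 -0.0746 -0.044  -0.0036 -0.0093  0.0029]
0.75 [ 0.0031 -0.081  -0.0453 -0.0036 -0.0093  0.0029]
```

Contact comes where I predicted, at 6 N. I'll follow the arc.

step_hand(
  moves={"x": [0,0,0,0.04,0.04,0.04,0.04,0.04,0.04,0.08],"y": [-0.16,-0.32,-0.52,-0.72,-0.92,-1.12,-1.32,-1.52,-1.76,-2],"z": [-0.08,-0.2,-0.4,-0.56,-0.72,-0.88,-1.04,-1.16,-1.28,-1.4],"wx": [0,0,0,0,0,0,0,0,0,0],"wy": [0,0,0,0,0,0,0,0,0,0],"wz": [0,0,0,0,0,0,0,0,0,0],"jaw": [0,0,0,0,0,0,0,0,0,0]},
)

```text
t: 11.7
position: [0.5961, -0.0086, 0.1348]
ee_rot: [-0.002, -0.016, 0.995, -0.101]
contact_force: [5.0, 6.0, -0.2]
finger_gap: 0.0
grip_force: 3.1
```

```bash
python3 - <<'E'
from h import *;from rig import env
s=env.read_state();o=ori(.2,.03)
Rc=lambda a:np.array([.595,-.1062+.13*np.cos(a),.06+.13*np.sin(a)])
for t in(.4,.5,.6,.7,.75,.8): print(t,rel(Rc(.44+t)+[0,.0205,-.030],o,s))
print(s["contact_force"])
E
```

```text
0.4 [ 0.0007  0.0111  0.0059 -0.0021 -0.0067  0.0026]
0.5 [ 0.0011 -0.0004 -0.0001 -0.0021 -0.0067  0.0026]
0.6 [ 0.0015 -0.0125 -0.0049 -0.0021 -0.0067  0.0026]
0.7 [ 0.0019 -0.025  -0.0085 -0.0021 -0.0067  0.0026]
0.75 [ 0.0021 -0.0313 -0.0098 -0.0021 -0.0067  0.0026]
0.8 [ 0.0023 -0.0378 -0.0108 -0.0021 -0.0067  0.0026]
[ 4.98595842  6.02375136 -0.23433555]
```

Converted, -0.031 m is -1.24, -0.029 m is -1.16.

step_hand(
  moves={"x": [0,0,0,0,0,0,0,0,0],"y": [-0.2,-0.4,-0.6,-0.8,-1,-1.16,-1.24,-1.24,-1.24],"z": [-0.08,-0.16,-0.24,-0.28,-0.34,-0.38,-0.4,-0.4,-0.4],"wx": [0,0,0,0,0,0,0,0,0],"wy": [0,0,0,0,0,0,0,0,0],"wz": [0,0,0,0,0,0,0,0,0],"jaw": [0,0,0,0,0,0,0,0,0]},
)

```text
t: 12.6
position: [0.597, -0.0367, 0.1507]
ee_rot: [-0.002, -0.016, 0.995, -0.101]
contact_force: [5.5, 7.6, -1.9]
finger_gap: -0.0002
grip_force: 3.6
```

```bash
python3 - <<'E'
from h import *;from rig import env
import cv2
s=env.read_state();o=ori(.2,.03)
Rc=lambda a:np.array([.595,-.1062+.13*np.cos(a),.06+.13*np.sin(a)])
for t in(.65,.7,.75,.8): print(t,rel(Rc(.44+t)+[0,.0205,-.030],o,s))
print(s["contact_force"],s["torque"])
d=env.get_image("scene");e=env.get_image("top");cv2.imwrite("pics/e.png",np.vstack([cv2.resize(d["img"][110:350,200:460],(520,480))[:300],cv2.resize(e["img"][95:245,200:460],(520,300))])[:,:,::-1])
E
```

```text
0.65 [ 0.0017  0.012   0.0031 -0.0018 -0.0068  0.0025]
0.7 [ 0.0019  0.0057  0.0015 -0.0018 -0.0068  0.0025]
0.75 [ 0.0021 -0.0006  0.0001 -0.0018 -0.0068  0.0025]
0.8 [ 0.0023 -0.0071 -0.0009 -0.0018 -0.0068  0.0025]
[ 5.51163704  7.58097329 -1.90293593] [ 1.15195249 -0.65675792  0.23053144]
```

View pics/e.png

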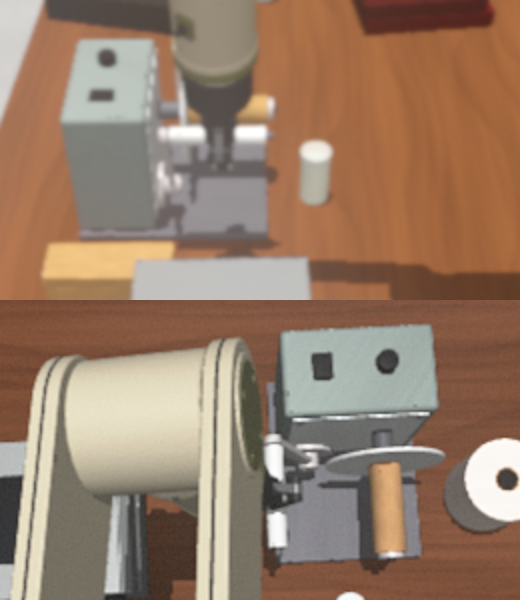

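The roller is raised: in scene it runs about (281,176)–(335,176), and its near end in top is about (338,219). The fingers bear on its printer side and everything else is in place. I'll check the angle by triangulation.

```bash
python3 - <<'E'
from h import *
p,e=tri((338.5,219),(335,176.5));print(p,e,np.arctan2(p[2]-.06,p[1]+.1062)-.44)
E
```

```text
[ 0.54349436 -0.0574177   0.18454629] 0.005035148480505101 0.757482811828357
```

```bash
python3 -c "
from rig import env
print(env.close_job())"
```

```text
the job is handed in; nothing more can be done
None
```

The printer lid is fully closed, lowered slowly with no slam. The rewinder's tension arm is held at about 0.76 rad, past its click (0.65) and short of the stop (0.82); I handed the job in at about 13 s with the arm still holding it and the other items on the counter left where they were.

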